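# Slide the detector module home between its guide rails

## Task

Square the aluminium detector module up with the open end of the lane, then push it down between the two black guide rails until its front sits up against the end stop, without the module or the robot ever touching either rail. Only push it, gently, with the fingers: do not pinch it, lift it, tip it or knock it along. Leave everything else on the table where it is and finish with the hand clear.

Things in the scene. Friction and masses are not known exactly. Their poses are not given: they have to be found in the camera images.
- module: detector module: plain aluminium box 80 mm long (own x), 60 wide (own y), 48 high (51 with the black plate and screws on top), round window in its front (+x) face; 0.3 to 0.65 kg, loose, slides on the table and stays where left. Origin: centre of its underside. Starts in front of the lane's mouth, front roughly towards it, somewhat askew (to 0.3 rad) and off to a side
- lane: lane: U-shaped fence of black bars fixed to the table (its floor is the table, z = 0). Origin: on the table, middle of the open mouth; own x points in, towards the end stop, y left. Rails run from x = 0 to 200 mm, 84 mm clear between them. The end stop is a bar across the far end, 30 mm high, face at x = 200 mm: the module's origin is at x = 160 mm when it touches
- rail_left: left guide rail: straight black bar 200 mm long, 16 mm wide, 20 mm high. Origin: bottom centre of its mouth end, 50 mm to the left (+y) of the lane's origin; own x runs along it. Must not be touched
- rail_right: right guide rail, the same, 50 mm to the right (-y) of the lane's origin. Must not be touched
- mirror: bystander, loose, to be left alone: small square mirror mount on a pedestal foot, 62 mm high, foot 44 mm across, beside the lane. Origin: centre of its underside
- filter_ring: bystander, loose, to be left alone: black filter ring lying flat, 44 mm across, 12 mm high, beside the lane. Origin: centre of its underside
- lens_post: bystander, loose, to be left alone: round lens on a post, 118 mm high, foot 56 mm across, beyond the end stop. Origin: centre of its underside
- driver: bystander, loose, to be left alone: screwdriver 150 mm long lying on the table. Origin: near its middle, on the underside
- tissue_box: bystander, loose, to be left alone: closed cardboard carton 90 x 60 x 45 mm high. Origin: centre of its underside
- reel: bystander, loose, to be left alone: flat closed reel, 80 mm across, 20 mm high. Origin: centre of its underside
- clamp: bystander, loose, to be left alone: black fork clamp lying flat, 80 mm long, 32 mm wide, 18 mm high at its screw. Origin: near its middle, on the underside
Not all that is in view belongs to the job. Leave any turquoise or yellow look-alike of the module alone.

How it is judged (in metres and radians):
On the way:
1. the front of the module is between the rails, at least 20 mm in, flat on the table (x of module in the frame of lane between -0.02 and 0.12 m and y of module in the frame of lane between -0.0125 and 0.0125 m and height (world z) of module below 0.006 m), for 0.1 s.
At the end, for the whole second after the job is handed in: the module stands flat and still between the rails, its front touching the end stop or less than 8 mm from it, within 12.5 mm of the lane's middle line and 0.2 rad of its direction, touched by nothing of the robot (x of module in the frame of lane above 0.152 m and y of module in the frame of lane between -0.0125 and 0.0125 m and height (world z) of module below 0.006 m and angle between the x axis of module and the x axis of lane, either way round below 0.2 rad and angle between module's own z axis and vertical below 0.05 rad and linear speed of module below 0.01 m/s).
It fails at once if the module touches a guide rail (contact force between module and rail_left above 0.1 N or contact force between module and rail_right above 0.1 N).
It fails at once if the robot touches a guide rail (contact force between any of the fingers, the arm and rail_left above 0.5 N or contact force between any of the fingers, the arm and rail_right above 0.5 N).
It fails at once if the module is lifted (8 mm) or tipped (0.15 rad) (height (world z) of module above 0.008 m or angle between module's own z axis and vertical above 0.15 rad).
It fails at once if the module is pinched or pressed hard (over 30 N from the fingers) or knocked along (faster than 0.3 m/s) (contact force between the fingers and module above 30 N or linear speed of module above 0.3 m/s).
It fails at once if a bystander is moved by more than 15 mm (distance of any of mirror, filter_ring, lens_post, driver, tissue_box, reel, clamp from where it was at the start of the episode above 0.015 m).
It also fails if it takes over 72 s, if anything falls off the work surface, if the arm or the gripper's body presses on something with over 40 N, if the wrist force passes 120 N, or if a joint passes its speed limit or range.

## Robot

A 6-joint arm with a two-finger parallel gripper is mounted at the origin on the work surface. World frame = base frame: x ahead of the robot, y to its left, z up, the work surface at z = 0. Lengths are in m, angles in degrees, forces in N, time in s.
With the tool pointing down it reaches from about 0.4 to 0.825 m from the base axis. Payload 7 kg.
Tool frame: the origin (TCP) lies between the finger pads; the fingertips stand 22 mm ahead of it and the grasp point (between the pads) lies 3 mm ahead of it; z points along the fingers, y is the direction in which the jaws open and shut (so a half turn about z gives the same grasp; the last joint's range is limited). The gripper opens to 88 mm and grips with 3 to 60 N. Pads are 19 mm wide; open, the fingers measure 130 mm over their backs; the gripper's body (78 mm by 193 mm) begins 47 mm behind the grasp point.
Start: joints at [82.168, 20.546, 0.682, 0, -70.136, -16.507], TCP at [0.278, 0.615, 0.249] pointing down, gripper open.
Joint ranges: [-176.03, 176.03], [-82.01, 121.73], [-58.28, 71.71], [-173.87, 95.51], [-174.79, -0.11], [-173.66, 173.66]. Speed limits (degrees/s): [136.94, 136.94, 172.46, 180, 180, 180].

## Interface

Orientations are given as [roll, pitch, yaw] about the fixed x, y, z axes, in that order (R = Rz(yaw) Ry(pitch) Rx(roll)).
In Python, from plant import telemetry, cams, r gives the robot as it stands.
- The arm moves only by the tool carry_out, never from a script. Its argument "commands" is one flat list of numbers, 5 for each row, row after row: the shift along the world's x, y, z as a fraction of full scale, then the turn about the world's z as a fraction of full scale, then the gripper's target within -1 to 1 (shut at 1, half-way at 0, fully open at -1). In form: [x, y, z, turn, claw, x, y, z, turn, claw, ...]. A call has 1 to 8 rows; each row shifts and turns the commanded pose from where the row before left it; what a row does not reach is not made up. Full scale, the value 1, is 0.04 m for a shift and 4 degrees for a turn. A row lasts 1/10 s, in which the tool goes at most 50 mm and 8.59 degrees, less where a joint would pass 70% of its speed; a pose out of reach is approached as far as the arm can. A call with a number of a shift or a turn outside -1 to 1 is refused whole. A call with a gripper value outside its range is refused whole. The fingers move at their own pace and stop on an object; "grip_force" is the grip in N (left out, the last holds). Time passes only in rows, so rows that do not move let the fingers close. It gives the time, the measured TCP pose, the force and the opening at its end, in the units of the state.
- telemetry.get_state(): the state, without advancing time (a new reading comes with each control period).
- cams.capture(name): name is "scene" or "top" or "wrist"; returns a dict with "frame" (420x560x3 uint8, red, green, blue), "camera_matrix" (3x3 intrinsics, pixels), "camera_from_world" (4x4, takes a point from world to camera coordinates); the wrist camera has in their place "mount" (4x4, takes a point from camera to tool coordinates, whose origin is the TCP and whose axes are the flange's). Camera axes: x right, y down, z forward; pixel columns grow to the right and rows downward; lengths in m; the calibration is good to about 2 mm. The wrist camera is an equidistant fisheye: a pixel r from the principal point sees the ray r / f radians off the axis. A picture is of the moment at which its call begins: read the wrist's pose just before it. There is no depth.
- r.close_job(): hands the job in, once; it reports no verdict.
The state is a dict: "time_s": time; "joints": joint angles; "qd": joint speeds; "joint_torque": joint torques, N m; "tcp_pos": TCP position; "eef_rot": TCP orientation; "contact_force": force on the tool from outside, world axes, zero at the start; "moment": the same for the moment, N m; "gripper_width": finger opening in m.
Only numpy, scipy, OpenCV 4.12 (cv2) and the standard library are available. Lean on these libraries where they do the work, as an engineer would, in place of code of your own. Each camera call takes 0.05 s, during which the arm holds its last target. There are 200 camera calls.

## Working session

There is one attempt and no reset: what is moved stays moved. The work goes in short steps, Python scripts to look and compute and a tool call to move; the robot and the scene stay as the last step left them, time stands still between calls to the robot, and variables do not carry over. Pictures are saved under pics/ and viewed, about 8 in all and at most 12, crops included, and the job is handed in when it is done.

Besides the shell and the picture viewer there is one more tool, called by a JSON object that holds its "name" and its "arguments", one argument or row to a line. carry_out: Moves the arm, as the interface text tells. Shift numbers are shares of 0.04 m and turn numbers shares of 4 degrees, none past 1 either way. Its arguments: {"type":"object","properties":{"commands":{"type":"array"},"grip_force":{"type":"number"}},"required":["commands"]}

```bash
mkdir -p pics; ls; python3 - <<'E'
from plant import telemetry,cams,r
import cv2,numpy as np
print(telemetry.get_state())
for n in("scene","top"):
    c=cams.capture(n);cv2.imwrite(f"pics/{n}0.png",c["frame"][:,:,::-1]);np.savez(f"pics/{n}0.npz",**c)
    print(n,c["camera_matrix"],c["camera_from_world"])
E
```

```text
pics
{'time_s': 0.0, 'joints': array([ 8.21670700e+01,  2.05912598e+01,  6.33407100e-01, -2.07343002e-02,
       -7.01364175e+01, -1.65059919e+01]), 'qd': array([-0.02888676, -0.0302727 ,  0.01835963, -0.02927789,  0.0260264 ,
       -0.12106377]), 'joint_torque': array([-5.10669415e-04, -5.82716596e+01,  2.93052578e+01,  6.99744388e+00,
        6.94673668e-03, -1.64726471e-04]), 'tcp_pos': array([0.27803004, 0.61457342, 0.24761993]), 'eef_rot': array([ 1.79904076e+02, -8.09804054e-03, -2.43459764e+01]), 'contact_force': array([0.16382303, 0.20336393, 0.43478684]), 'moment': array([-0.01113236,  0.04954192,  0.030428  ]), 'gripper_width': 0.08825625281919067}
scene [[430.25954697   0.         276.81502237]
 [  0.         430.25954697 207.95540661]
 [  0.           0.           1.        ]] [[ 0.21601151  0.97637438 -0.00566605 -0.15748419]
 [ 0.80202006 -0.18074134 -0.56929464 -0.4398898 ]
 [-0.55686879  0.11842991 -0.82211405  1.35400931]
 [ 0.          0.          0.          1.        ]]
top [[454.13549025   0.         285.29043293]
 [  0.         454.13549025 205.7064056 ]
 [  0.           0.           1.        ]] [[ 0.01482868 -0.99946044  0.02930772 -0.01312381]
 [-0.99344791 -0.01804868 -0.11285162  0.57038162]
 [ 0.11331969 -0.02744225 -0.99317953  0.82467668]
 [ 0.          0.          0.          1.        ]]
```

View pics/top0.png

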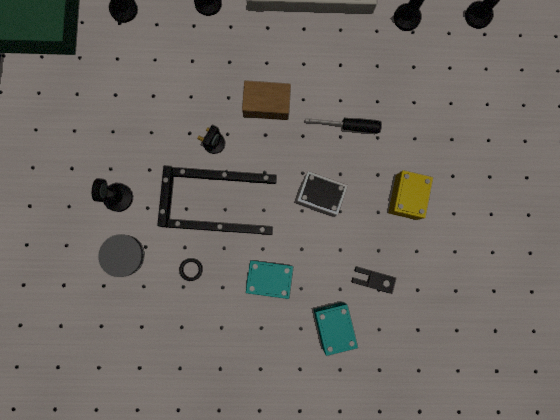

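View pics/scene0.png

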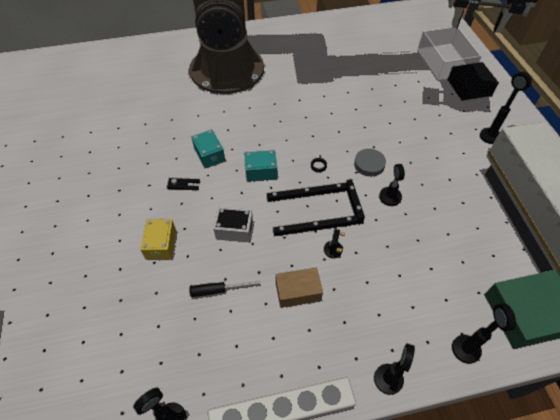

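Candidates for the module: the silver/black box at top (322,194), yellow at (412,195), turquoise at (270,280) and (336,330). The silver one fits (aluminium with black plate, in front of the mouth). I'll confirm that in a crop.

```bash
cat > h.py <<'E'
import numpy as np,cv2
def cast(c,uv,z):
    K=c["camera_matrix"];T=c["camera_from_world"];R=T[:3,:3];o=-R.T@T[:3,3]
    uv=np.atleast_2d(uv).astype(float)
    d=np.c_[uv,np.ones(len(uv))]@np.linalg.inv(K).T@R
    return o+d*((z-o[2])/d[:,2])[:,None]
def proj(c,P):
    p=np.c_[np.atleast_2d(P),np.ones(len(np.atleast_2d(P)))]@c["camera_from_world"].T
    p=p[:,:3]@c["camera_matrix"].T; return p[:,:2]/p[:,2:]
E
python3 - <<'E'
from h import *
c=np.load("pics/top0.npz");f=c["frame"]
o=cast(c,[[285,206]],0.0);print("centre",o, "cam",-c["camera_from_world"][:3,:3].T@c["camera_from_world"][:3,3])
a=f[150:250,150:360][:,:,::-1]; cv2.imwrite("pics/crop0.png",cv2.resize(a,None,fx=3.8,fy=3.8,interpolation=cv2.INTER_CUBIC))
g=f.max(2).astype(int)
for nm,m in(("dark",(g<75)),):
    n,l,s,ce=cv2.connectedComponentsWithStats(m.astype(np.uint8))
    for i in range(1,n):
        if s[i,4]>60:
            r=cv2.minAreaRect(np.argwhere(l==i)[:,::-1].astype(np.float32)); print(s[i],np.round(r[0],1),np.round(r[1],1),round(r[2],1))
E
```

```text
centre [[ 0.57363802 -0.00405066  0.        ]] cam [0.47338694 0.01980889 0.88380511]
[   0    0   80   78 4268] [39.5 38.5] [77. 79.] 90.0
[109   0  29  25 568] [123.  12.] [24. 28.] 90.0
[194   0  28  16 364] [207.5   7.5] [15. 27.] 90.0
[ 246    0  130   14 1283] [310.4   7.2] [129.   10.8] 1.7
[390   0  35  34 725] [408.8  12.7] [27.8 37. ] 29.1
[463   0  37  29 714] [481.  14.] [28. 36.] 90.0
[242 110  47  10 324] [265.  114.7] [46.3  7.1] 3.5
[304 118  78  17 651] [342.5 123.7] [77.2 14.8] 5.7
[200 125  25  29 467] [214.7 140.6] [22.5 25.8] 29.7
[ 157  165  120   70 2516] [216.6 199.1] [115.5  63.1] 4.2
[387 172  35  48 388] [397.7 200.6] [50.6 28.8] 66.5
[302 175  41  35 892] [322.1 192.7] [37.2 26.6] 20.0
[294 176  42  41 173] [310.1 202.8] [50.  24.6] 52.4
[ 91 178  42  34 982] [111.4 195.3] [42.6 28.4] 13.2
[  99  235   49   42 1528] [121.  255.5] [44.6 43.3] 18.4
[179 258  24  23 262] [190.5 269. ] [22. 23.] 90.0
[351 266  45  28 595] [373.2 280.2] [42.9 18.2] 15.4
[312 301  35  54 302] [321.9 322.9] [29.8 54.9] 22.8
```

View pics/crop0.png

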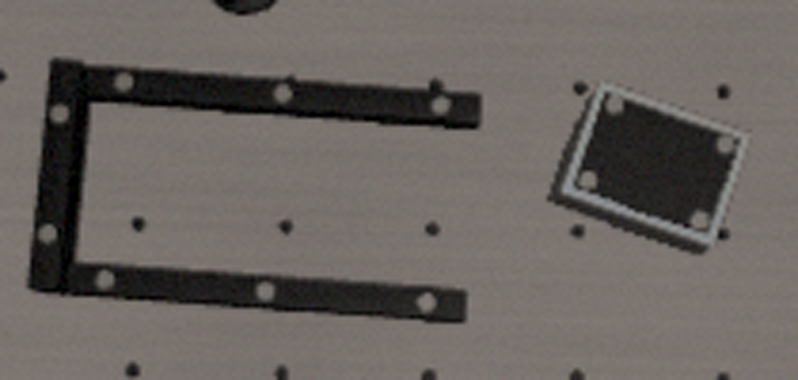

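The crop confirms it: silver rim and black plate, with four screws at crop (615,103), (725,145), (700,220) and (588,180). The rails' screw dots lie along their centrelines. I'll use the screw centroids for the poses.

```bash
cat >> h.py <<'E'
def cen(f,uv,w=4):
    g=f.max(2).astype(float); out=[]
    for u,v in np.atleast_2d(uv):
        for _ in range(3):
            ui,vi=int(round(u)),int(round(v)); p=g[vi-w:vi+w+1,ui-w:ui+w+1]
            q=np.clip(p-p.min()-0.5*(p.max()-p.min()),0,None)
            yy,xx=np.mgrid[-w:w+1,-w:w+1]; k=(xx**2+yy**2<=9)*q
            u,v=ui+(k*xx).sum()/k.sum(),vi+(k*yy).sum()/k.sum()
        out.append((u,v))
    return np.array(out)
def modpose(P):  # 4 screw pts in order round
    a=P.mean(0); d=(P[0]+P[3]-P[1]-P[2])/2
    return a,d,np.degrees(np.arctan2(d[1],d[0]))
def inlane(L,ang,p):
    t=np.radians(ang); e=np.array([np.cos(t),np.sin(t)]); d=np.asarray(p)[:2]-L
    return np.array([d@e, d@[-e[1],e[0]]])
E
python3 - <<'E'
from h import *
c=np.load("pics/top0.npz");f=c["frame"]
cr=lambda a:np.array(a)/3.8+150-0.4
U=cast(c,cen(f,cr([(124,82),(283,93),(441,105)]),3),.021);Lo=cast(c,cen(f,cr([(105,279),(265,291),(427,302)]),3),.021)
for X in(U,Lo):
    print(X.round(4).tolist(),np.linalg.norm(X[0]-X[2]))
    d=X[0]-X[2];print("ang",np.degrees(np.arctan2(d[1],d[0])))
d=U[0]-U[2]+Lo[0]-Lo[2];d/=np.linalg.norm(d);n=np.array([-d[1],d[0],0])
print("gap",(Lo.mean(0)-U.mean(0))@n)
mid=(U.mean(0)+Lo.mean(0))/2
# mouth end corners (top)
e=cast(c,cr([(481,97),(480,120),(466,292),(465,315)]),.02); print("mouth",(e-mid)@d)
# stop face inner edge base / top
s=cast(c,cr([(90,102),(75,265)]),.0);print("stop@0",(s-mid)@d, "stop@.03",(cast(c,cr([(85,90),(68,265)]),.03)-mid)@d)
M=cast(c,cen(f,cr([(615,103),(725,145),(700,220),(588,180)]),3),.051)
a,dd,an=modpose(M);print("mod",a,an,[np.linalg.norm(M[i]-M[i-1]) for i in range(4)])
R=cast(c,cr([(605,82),(748,135),(712,243),(562,192)]),.048)
a2,d2,an2=modpose(R);print("rim",a2,an2,[np.linalg.norm(R[i]-R[i-1]) for i in range(4)])
print("lane ang",np.degrees(np.arctan2(d[1],d[0])),"mid",mid,"mod rel mid",(a-mid)@d,(a-mid)@n)
# other things
for nm,uv,z in(("driver",(342,124),.01),("clamp",(373,280),.01),("yellow",(412,195),.048),("turq",(270,280),.048),("turq2",(336,330),.048),("mirror",(213,140),.03),("box",(266,100),.045),("ring",(190,269),.01),("lens",(115,195),.03)):
    print(nm,cast(c,[uv],z).round(3))
E
```

```text
[[0.635, 0.1946, 0.021], [0.6307, 0.1146, 0.021], [0.6261, 0.0349, 0.021]] 0.1599238806567871
ang 86.83062659246247
[[0.5351, 0.1999, 0.021], [0.5304, 0.1203, 0.021], [0.5263, 0.04, 0.021]] 0.16019901295325667
ang 86.87613952459603
gap 0.1001346850808592
mouth [-0.10006282 -0.10040817 -0.09969969 -0.10004111]
stop@0 [0.10085551 0.10023325] stop@.03 [0.0969838 0.0967398]
mod [ 0.59569008 -0.07240816  0.051     ] 70.15078789282742 [np.float64(0.04273958480619918), np.float64(0.05771641890415463), np.float64(0.04200013990869723), np.float64(0.05829538967630838)]
rim [ 0.59490003 -0.07217329  0.048     ] 71.33037628752534 [np.float64(0.058725153950414416), np.float64(0.07503967538622876), np.float64(0.056543096010407835), np.float64(0.07735634997804115)]
lane ang 86.85340261676524 mid [0.58060996 0.11738361 0.021     ] mod rel mid -0.18867787437868913 -0.025475219151372838
driver [[ 0.738 -0.115  0.01 ]]
clamp [[ 0.433 -0.174  0.01 ]]
yellow [[ 0.593 -0.24   0.048]]
turq [[0.432 0.022 0.048]]
turq2 [[ 0.345 -0.098  0.048]]
mirror [[0.695 0.137 0.03 ]]
box [[0.771 0.036 0.045]]
ring [[0.449 0.175 0.01 ]]
lens [[0.585 0.316 0.03 ]]
```

Measurements check out: rail screw pitch 160 mm, gap 100 mm, mouth and stop ±100 mm, and the rim close to 80x60. In the lane frame the module is at about (-89, -25) mm, yaw -16.5°.

Plan:
1. Push the module's right side leftwards with both fingers set flush to the lane axis, which squares and centres it.
2. Push it in from the rear, with the tips just above rail height.

{"name": "carry_out", "arguments": {
  "commands": [0.54,-0.96,0,0.3,0,0.54,-0.96,0,0.3,0,0.54,-0.96,0,0.3,0,0.54,-0.96,0,0.3,0,0.54,-0.96,0,0.3,0,0.54,-0.96,0,0.3,0,0.54,-0.96,0,0.3,0,0.54,-0.96,0,0.3,0],
  "grip_force": 20
}}

```text
time_s: 0.9
tcp_pos: [0.4514, 0.306, 0.2484]
eef_rot: [180.0, 0.0, -14.7]
contact_force: [-0.1, 0.4, 0.1]
gripper_width: 0.0441
```

{"name": "carry_out", "arguments": {
  "commands": [0.54,-0.96,0,0.3,0,0.54,-0.96,0,0.3,0,0.54,-0.96,0,0.3,0,0.54,-0.96,0,0.3,0,0.54,-0.96,0,0.3,0,0.54,-0.96,0,0.3,0,0.54,-0.96,0,0.3,0,0.54,-0.96,0,0.3,0]
}}

```text
time_s: 1.7
tcp_pos: [0.6242, -0.0012, 0.2483]
eef_rot: [180.0, 0.0, -5.1]
contact_force: [1.1, 1.6, 0.2]
gripper_width: 0.0438
```

{"name": "carry_out", "arguments": {
  "commands": [0.54,-0.9,0,0.3,0,0.54,-0.9,0,0.2,0,0,0,0,0,0,0,0,0,0,0]
}}

```text
time_s: 2.1
tcp_pos: [0.6668, -0.0725, 0.2473]
eef_rot: [180.0, 0.1, -3.3]
contact_force: [-0.9, 0.3, -0.1]
gripper_width: 0.0436
```

{"name": "carry_out", "arguments": {
  "commands": [0,0,-0.9,0.04,0,0,0,-0.9,0,0,0,0,-0.9,0,0,0,0,-0.9,0,0,0,0,-0.8,0,0,0,0,-0.4,0,0,0,0,-0.2,0,0,0,0,0,0,0]
}}

```text
time_s: 2.9
tcp_pos: [0.6663, -0.0706, 0.0478]
eef_rot: [180.0, 0.1, -2.9]
contact_force: [0.1, 0.4, -0.0]
gripper_width: 0.0437
```

```bash
python3 - <<'E'
from plant import telemetry,cams
from h import *
s=telemetry.get_state();print(s["tcp_pos"],s["eef_rot"],inlane(np.array([.5751,.0175]),86.85,s["tcp_pos"]))
c=cams.capture("top");f=c["frame"]
cv2.imwrite("pics/top1.png",cv2.resize(f[110:290,190:430][:,:,::-1],None,fx=3.3,fy=3.3,interpolation=cv2.INTER_CUBIC))
E
```

```text
[ 0.66628946 -0.07059995  0.04784144] [ 1.79982758e+02  9.52171957e-02 -2.92072222e+00] [-0.08295596 -0.09589279]
```

View pics/top1.png

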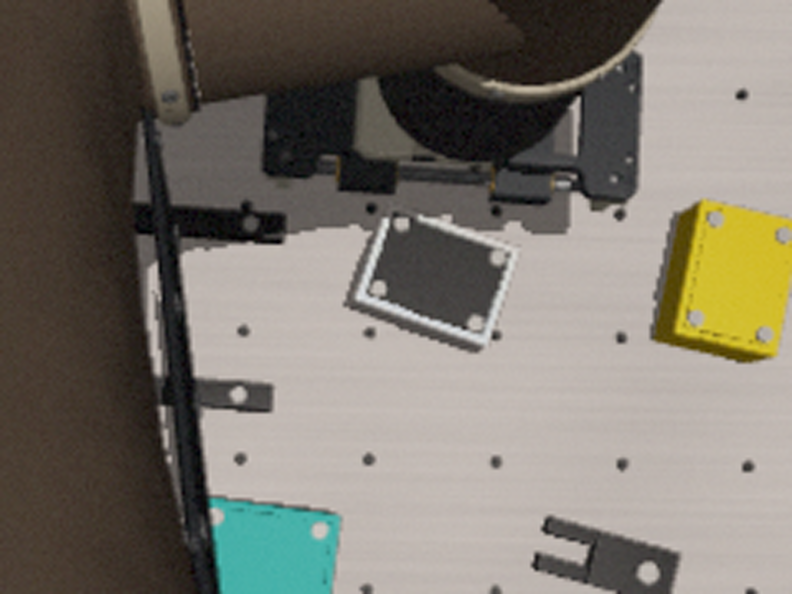

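Both fingers (crop 368,175 and 522,180) sit beside the module's right side with clear space. Pushing gently along the lane's left normal.

{"name": "carry_out", "arguments": {
  "commands": [-0.2,0.011,0,-0.06,0,-0.2,0.011,0,0,0,-0.1,0.0055,0,0,0,-0.1,0.0055,0,0,0,-0.1,0.0055,0,0,0,-0.1,0.0055,0,0,0,-0.1,0.0055,0,0,0,-0.1,0.0055,0,0,0]
}}

```text
time_s: 3.75
tcp_pos: [0.6282, -0.0688, 0.0494]
eef_rot: [-180.0, -0.2, -3.2]
contact_force: [5.0, 2.0, 3.2]
gripper_width: 0.0439
```

{"name": "carry_out", "arguments": {
  "commands": [-0.08,0.004,0,0,0,-0.08,0.004,0,0,0,-0.08,0.004,0,0,0,0,0,0,0,0]
}}

```text
time_s: 4.15
tcp_pos: [0.6178, -0.0686, 0.0491]
eef_rot: [-180.0, -0.1, -3.2]
contact_force: [3.8, 1.5, 4.2]
gripper_width: 0.0439
```

```bash
python3 - <<'E'
from plant import telemetry,cams
from h import *
s=telemetry.get_state();print(s["tcp_pos"],s["eef_rot"],inlane(np.array([.5751,.0175]),86.85,s["tcp_pos"]))
c=cams.capture("top");np.savez("pics/top2.npz",**c);f=c["frame"]
cv2.imwrite("pics/top2.png",cv2.resize(f[130:260,240:400][:,:,::-1],None,fx=4.5,fy=4.5,interpolation=cv2.INTER_CUBIC))
E
```

```text
[ 0.61778228 -0.0686123   0.04910069] [-1.79994323e+02 -7.44949566e-02 -3.19339536e+00] [-0.08363679 -0.04734968]
```

View pics/top2.png

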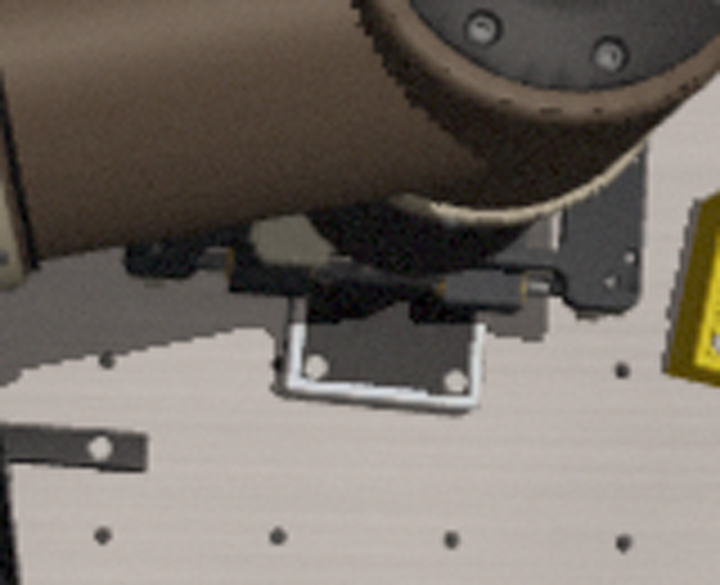

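The module is now squared against the fingers; its two left-side screws show at crop (317,367) and (456,381).

```bash
python3 - <<'E'
from h import *
c=np.load("pics/top2.npz");f=c["frame"]
P=cast(c,cen(f,np.array([(317,367),(456,381)])/4.5+[240,130]-.4,3),.051)
d=P[0]-P[1];an=np.degrees(np.arctan2(d[1],d[0]));print(P,np.linalg.norm(d),an)
m=inlane(np.array([.5751,.0175]),86.85,P.mean(0));print(m-[0,.0212])
E
```

```text
[[ 0.55914078 -0.04823831  0.051     ]
 [ 0.55405855 -0.10629883  0.051     ]] 0.05828252451324063 84.99746054890679
[-0.09564198 -0.00793517]
```

{"name": "carry_out", "arguments": {
  "commands": [-0.07,0.004,0,0,0,-0.07,0.004,0,0,0,-0.06,0.003,0,0,0,0,0,0,0,0,0.2,-0.011,0,0,0,0.5,-0.03,0,0,0,0.5,-0.03,0.2,0,0,0,0,0.8,0,0]
}}

```text
time_s: 5.0
tcp_pos: [0.6554, -0.0718, 0.0838]
eef_rot: [179.9, 0.6, -3.3]
contact_force: [-0.2, 0.4, -0.6]
gripper_width: 0.0436
```

{"name": "carry_out", "arguments": {
  "commands": [0.4,-0.4,1,-1,0.6,0.4,-0.4,0,-1,0.6,0.4,-0.8,0,-1,0.6,0.4,-0.8,0,-1,0.6,0,-0.8,0,-1,0.6,0,-0.3,0,-1,0.6,0,0,0,-1,0.6,0,0,0,-1,0.6]
}}

```text
time_s: 5.8
tcp_pos: [0.7194, -0.2122, 0.1262]
eef_rot: [179.9, 0.3, -35.5]
contact_force: [-0.2, 1.1, -0.2]
gripper_width: 0.0175
```

```bash
python3 - <<'E'
from plant import telemetry,cams
from h import *
s=telemetry.get_state();print(s["tcp_pos"],s["eef_rot"],inlane(np.array([.5751,.0175]),86.85,s["tcp_pos"]))
c=cams.capture("top");np.savez("pics/top3.npz",**c);f=c["frame"]
cv2.imwrite("pics/top3.png",cv2.resize(f[130:260,230:390][:,:,::-1],None,fx=4.5,fy=4.5,interpolation=cv2.INTER_CUBIC))
E
```

```text
[ 0.7194208  -0.21218612  0.12622717] [179.85444718   0.29354307 -35.50266673] [-0.22140863 -0.15672403]
```

View pics/top3.png

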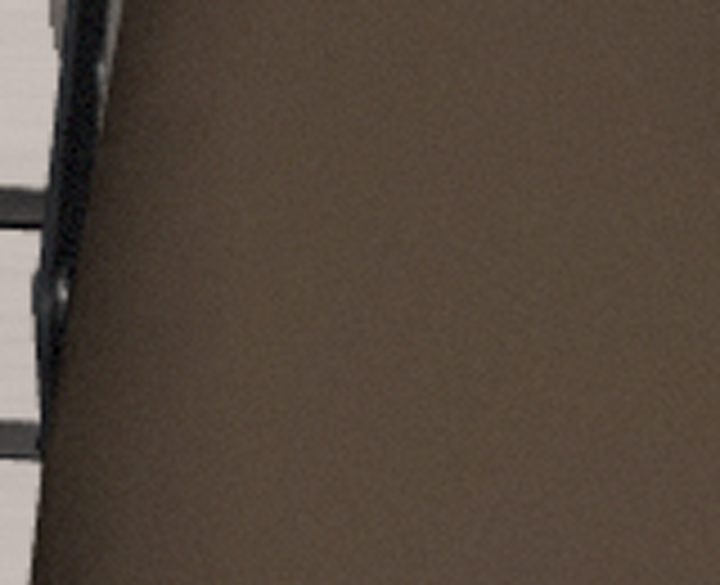

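The forearm hides the scene here. I'll go round behind the module and check from there.

{"name": "carry_out", "arguments": {
  "commands": [-0.48,0.2,0,-1,0.6,-0.48,0.2,0,-1,0.6,-0.48,0.2,0,-1,0.6,-0.48,0.2,0,-1,0.6,-0.48,0.2,0,-1,0.6,-0.48,0.2,0,-1,0.6,-0.48,0.2,0,-1,0.6,-0.48,0.2,0,-1,0.6]
}}

```text
time_s: 6.65
tcp_pos: [0.5656, -0.1469, 0.1274]
eef_rot: [179.8, 0.1, -67.3]
contact_force: [-0.4, 1.0, 0.2]
gripper_width: 0.0174
```

{"name": "carry_out", "arguments": {
  "commands": [0,0,0,-1,0.6,0,0,0,-1,0.6,0,0,0,-1,0.6,0,0,0,-1,0.6,0,0,0,-1,0.6,0,0,0,-1,0.6,0,0,0,-0.4,0.6,0,0,0,0,0.6]
}}

```text
time_s: 7.45
tcp_pos: [0.5671, -0.1472, 0.1279]
eef_rot: [179.9, 0.0, -92.8]
contact_force: [0.6, -0.3, -0.0]
gripper_width: 0.0175
```

```bash
python3 - <<'E'
from plant import telemetry,cams
from h import *
s=telemetry.get_state();print(s["tcp_pos"],s["eef_rot"],inlane(np.array([.5751,.0175]),86.85,s["tcp_pos"]))
o=[]
for n,(a,b,e,g) in dict(scene=(170,270,170,400),top=(130,260,230,390),wrist=(0,420,0,560)).items():
    c=cams.capture(n);np.savez(f"pics/{n}4.npz",**c);o.append((n,c["frame"][:,:,::-1],(a,b,e,g)))
im=np.zeros((600,800,3),np.uint8)
a=cv2.resize(o[0][1][180:270,180:380],(500,225),interpolation=3);im[:225,:500]=a
a=cv2.resize(o[1][1][140:250,150:390],(500,229),interpolation=3);im[230:459,:500]=a
a=cv2.resize(o[2][1],(300,225));im[:225,500:]=a
cv2.imwrite("pics/m4.png",im)
E
```

```text
[ 0.5670764  -0.14717932  0.1278908 ] [ 1.79877888e+02  6.18621812e-04 -9.27683810e+01] [-0.16487141 -0.00103768]
```

View pics/m4.png

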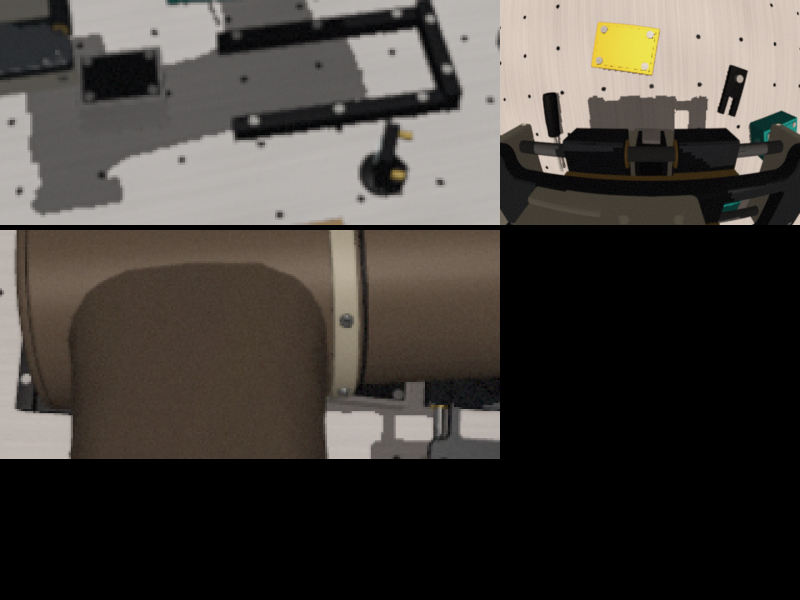

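The scene view shows the module in shadow, with screws at crop (153,53), (157,86), (90,98) and (85,61), aligned with the lane. The rail screws are visible too. I'll measure relative to the rails in this same view.

```bash
cat > sm.py <<'E'
from h import *
def lane_scene(c):
    f=c["frame"];cr=lambda a:np.array(a)/2.5+180-.3
    A=cast(c,cen(f,cr([(396,14),(319,25),(236,36)]),3),.021);B=cast(c,cen(f,cr([(422,97),(339,108),(254,124)]),3),.021)
    d=A[0]-A[2]+B[0]-B[2];an=np.degrees(np.arctan2(d[1],d[0]));d/=np.linalg.norm(d)
    L=((A.mean(0)+B.mean(0))/2-.1*d)[:2]
    print("lane scene",L,an,np.linalg.norm(A[0]-A[2]),np.linalg.norm(B[0]-B[2]),np.linalg.norm(A.mean(0)-B.mean(0)))
    return L,an
E
python3 - <<'E'
from sm import *
c=np.load("pics/scene4.npz")
L,an=lane_scene(np.load("pics/scene0.npz"))
print("top lane .5751 .0175 86.85")
M=cast(c,cen(c["frame"],np.array([(153,53),(85,61),(90,98),(157,86)])/2.5+180-.3,3),.051)
a,d,y=modpose(M);print(a,y,[round(np.linalg.norm(M[i]-M[i-1]),4) for i in range(4)],"inlane",inlane(L,an,a),y-an, M[0]-M[1],M[3]-M[2])
E
```

```text
lane scene [0.57141768 0.01626593] 87.81524426869 0.16031973785460982 0.1599092804497625 0.10071677395777245
top lane .5751 .0175 86.85
[ 0.56971379 -0.07544806  0.051     ] 89.95503089051661 [np.float64(0.0499), np.float64(0.0688), np.float64(0.0571), np.float64(0.0662)] inlane [-0.09171228 -0.00179366] 2.139786621826616 [0.00374544 0.06873017 0.        ] [-0.00363958  0.06614406  0.        ]
```

The centroids caught rim corners, so sizes read large, but the fit is symmetric: y is about -2 mm and yaw about 0–2°. That agrees with the finger-flush pose. Descending behind the module.

{"name": "carry_out", "arguments": {
  "commands": [0,0,-0.8,-0.08,0.6,0,0,-0.7,0,0.6,0,0,-0.4,0,0.6,0,0,-0.1,0,0.6,0,0,0,0,0.6]
}}

```text
time_s: 8.1
tcp_pos: [0.5676, -0.1472, 0.0482]
eef_rot: [179.9, -0.0, -93.1]
contact_force: [0.5, -0.7, 0.1]
gripper_width: 0.0177
```

{"name": "carry_out", "arguments": {
  "commands": [0.01,0.15,0,0,0.6,0.01,0.15,0,0,0.6,0.006,0.1,0,0,0.6,0.006,0.1,0,0,0.6,0.006,0.1,0,0,0.6,0.006,0.1,0,0,0.6,0.006,0.1,0,0,0.6,0.006,0.1,0,0,0.6]
}}

```text
time_s: 8.9
tcp_pos: [0.5704, -0.1116, 0.0496]
eef_rot: [-179.9, -0.1, -93.1]
contact_force: [-0.4, -6.8, 5.6]
gripper_width: 0.0177
```

Contact made, but the upward reaction suggests I'm pushing too high. I'll back off, lower the tips to about 10 mm with the fingers slightly narrower, and check the pose.

{"name": "carry_out", "arguments": {
  "commands": [-0.01,-0.15,0,0,0.6,-0.01,-0.2,0,0,0.8,0,0,-0.3,0,0.8,0,0,-0.12,0,0.8,0,0,0,0,0.8]
}}

```text
time_s: 9.4
tcp_pos: [0.5682, -0.1253, 0.0302]
eef_rot: [179.8, -0.0, -93.2]
contact_force: [-0.5, -0.6, -0.2]
gripper_width: 0.0089
```

```bash
python3 - <<'E'
from plant import telemetry,cams
from sm import *
s=telemetry.get_state();print(s["tcp_pos"],s["eef_rot"],s["gripper_width"],inlane(np.array([.5751,.0175]),86.85,s["tcp_pos"]))
c=cams.capture("scene");np.savez("pics/scene5.npz",**c)
cv2.imwrite("pics/s5.png",cv2.resize(c["frame"][180:260,180:300][:,:,::-1],None,fx=6,fy=6,interpolation=cv2.INTER_CUBIC))
E
```

```text
[ 0.56815916 -0.12530027  0.03017517] [ 1.79844958e+02 -1.10314271e-02 -9.31752646e+01] 0.00894848059998164 [-0.14296591 -0.00091655]
```

View pics/s5.png

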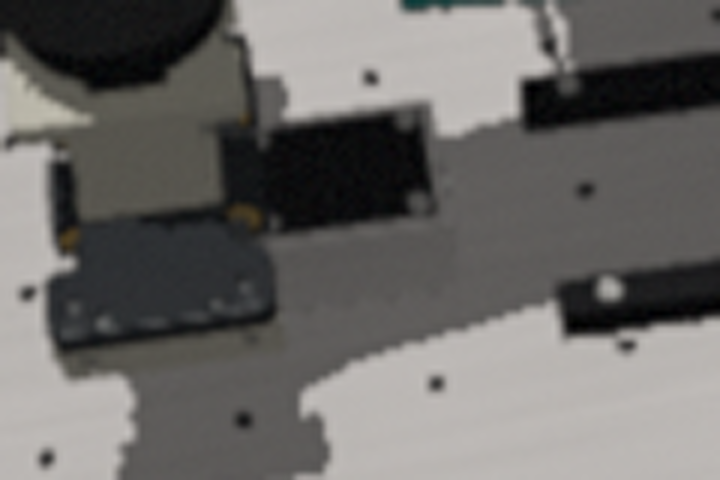

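The front screws sit at about crop (406,121) and (417,201), with the front rim corners at about (427,104) and (437,212).

```bash
python3 - <<'E'
from sm import *
c=np.load("pics/scene5.npz");L,an=lane_scene(np.load("pics/scene0.npz"))
for uv,z in(([(406,121),(417,201)],.051),([(427,104),(437,212)],.048)):
    P=cast(c,np.array(uv)/6+180-.4,z);q=[inlane(L,an,p) for p in P];print(np.round(q,4).tolist(),"mid",np.mean(q,0),"yaw",np.degrees(np.arctan2(-(q[0]-q[1])[0],(q[0]-q[1])[1])))
E
```

```text
lane scene [0.57141768 0.01626593] 87.81524426869 0.16031973785460982 0.1599092804497625 0.10071677395777245
[[-0.0482, 0.0157], [-0.0493, -0.0221]] mid [-0.04875352 -0.0032113 ] yaw -1.7241514355405259
[[-0.0388, 0.0245], [-0.0425, -0.0264]] mid [-0.04065559 -0.00098324] yaw -4.05619652857651
```

{"name": "carry_out", "arguments": {
  "commands": [0.005,0.12,0,0,0.8,0.005,0.12,0,0,0.8,0.005,0.12,0,0,0.8,0.005,0.12,0,0,0.8,0.005,0.12,0,0,0.8,0.005,0.12,0,0,0.8,0.005,0.12,0,0,0.8,0.005,0.12,0,0,0.8]
}}

```text
time_s: 10.25
tcp_pos: [0.571, -0.0865, 0.032]
eef_rot: [-180.0, -0.0, -93.1]
contact_force: [0.2, -4.8, 3.1]
gripper_width: 0.0087
```

{"name": "carry_out", "arguments": {
  "commands": [0.005,0.12,0,0,0.8,0.005,0.12,0,0,0.8,0.005,0.12,0,0,0.8,0.005,0.12,0,0,0.8,0.005,0.12,0,0,0.8,0.005,0.12,0,0,0.8,0.005,0.12,0,0,0.8,0.005,0.12,0,0,0.8]
}}

```text
time_s: 11.05
tcp_pos: [0.5725, -0.0482, 0.032]
eef_rot: [-180.0, -0.0, -93.1]
contact_force: [-0.7, -4.3, 3.0]
gripper_width: 0.0088
```

```bash
python3 - <<'E'
from plant import telemetry,cams
from sm import *
s=telemetry.get_state();print(s["tcp_pos"],s["eef_rot"],inlane(np.array([.5751,.0175]),86.85,s["tcp_pos"]))
c=cams.capture("scene");np.savez("pics/scene6.npz",**c)
cv2.imwrite("pics/s6.png",cv2.resize(c["frame"][170:270,200:370][:,:,::-1],None,fx=4.6,fy=4.6,interpolation=cv2.INTER_CUBIC))
E
```

```text
[ 0.57248136 -0.04817179  0.03199314] [-1.79993504e+02 -1.35155254e-02 -9.31351209e+01] [-0.06571646 -0.00099399]
```

View pics/s6.png

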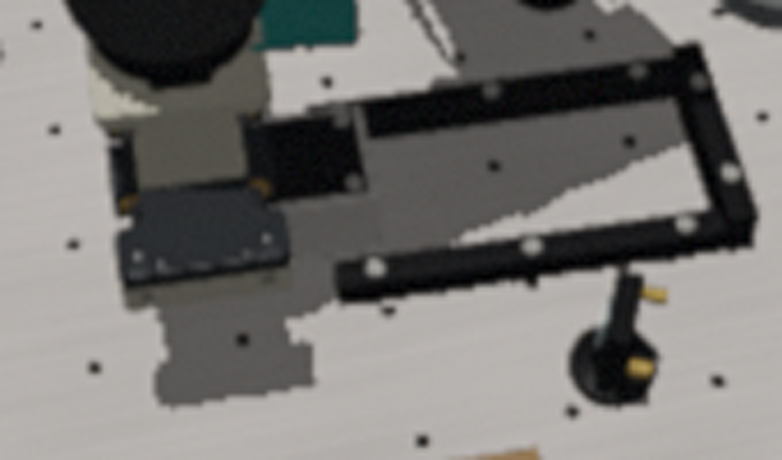

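The module's front is entering the mouth (front rim at about crop (360,105) to (366,190), screws (343,115) and (353,182)). Checking the lateral offset.

```bash
python3 - <<'E'
from sm import *
c=np.load("pics/scene6.npz");L,an=lane_scene(np.load("pics/scene0.npz"))
o=np.array([200,170])
S=cen(c["frame"],np.array([(343,115),(353,182)])/4.6+o-.4,2)
for P in(cast(c,S,.051),cast(c,np.array([(343,115),(353,182)])/4.6+o-.4,.051),cast(c,np.array([(360,103),(366,190)])/4.6+o-.4,.048)):
    q=[inlane(L,an,p) for p in P];print(np.round(q,4).tolist(),"mid",np.mean(q,0))
# bottom of front: ground line corner (lower) ~
print(inlane(L,an,cast(c,[np.array([380,240])/4.6+o-.4],0)[0]))
E
```

```text
lane scene [0.57141768 0.01626593] 87.81524426869 0.16031973785460982 0.1599092804497625 0.10071677395777245
[[0.0147, 0.0298], [0.0135, -0.0314]] mid [ 0.01409395 -0.00079415]
[[0.0159, 0.019], [0.0135, -0.0227]] mid [ 0.01471089 -0.00188327]
[[0.0262, 0.0271], [0.0194, -0.0266]] mid [0.02277554 0.00023252]
[ 0.02670707 -0.02657496]
```

Lateral offset is about -1 mm and the front is about 23 mm in. Continuing.

{"name": "carry_out", "arguments": {
  "commands": [0.006,0.12,0,0,0.8,0.006,0.12,0,0,0.8,0.006,0.12,0,0,0.8,0.006,0.12,0,0,0.8,0.006,0.12,0,0,0.8,0.006,0.12,0,0,0.8,0.006,0.12,0,0,0.8,0.006,0.12,0,0,0.8]
}}

```text
time_s: 11.9
tcp_pos: [0.5743, -0.01, 0.0319]
eef_rot: [180.0, -0.0, -93.1]
contact_force: [-0.2, -6.0, 3.6]
gripper_width: 0.0087
```

{"name": "carry_out", "arguments": {
  "commands": [0.006,0.12,0,0,0.8,0.006,0.12,0,0,0.8,0.006,0.12,0,0,0.8,0.006,0.12,0,0,0.8,0.006,0.12,0,0,0.8,0.006,0.12,0,0,0.8,0.006,0.12,0,0,0.8,0.006,0.12,0,0,0.8]
}}

```text
time_s: 12.7
tcp_pos: [0.576, 0.0283, 0.0319]
eef_rot: [180.0, -0.0, -93.1]
contact_force: [-0.0, -4.9, 3.6]
gripper_width: 0.0085
```

```bash
python3 - <<'E'
from plant import telemetry,cams
from sm import *
s=telemetry.get_state();print(s["tcp_pos"],s["eef_rot"],inlane(np.array([.5751,.0175]),86.85,s["tcp_pos"]))
c=cams.capture("scene");np.savez("pics/scene7.npz",**c)
cv2.imwrite("pics/s7.png",cv2.resize(c["frame"][170:270,200:370][:,:,::-1],None,fx=4.6,fy=4.6,interpolation=cv2.INTER_CUBIC))
E
```

```text
[0.57602176 0.02832488 0.03191842] [ 1.79974836e+02 -2.73999574e-02 -9.31425746e+01] [ 0.01085917 -0.00032553]
```

View pics/s7.png

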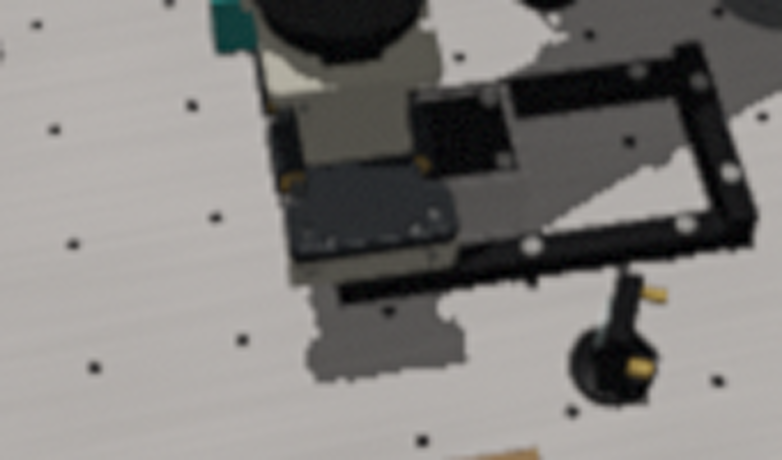

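Still centred and square halfway in: front screws at crop (489,98) and (504,160). Continuing, then slower near the stop.

{"name": "carry_out", "arguments": {
  "commands": [0.006,0.12,0,0,0.8,0.006,0.12,0,0,0.8,0.006,0.12,0,0,0.8,0.006,0.12,0,0,0.8,0.006,0.12,0,0,0.8,0.006,0.12,0,0,0.8,0.006,0.12,0,0,0.8,0.006,0.12,0,0,0.8]
}}

```text
time_s: 13.55
tcp_pos: [0.5778, 0.0665, 0.0318]
eef_rot: [180.0, -0.0, -93.1]
contact_force: [-0.7, -5.5, 4.5]
gripper_width: 0.0089
```

{"name": "carry_out", "arguments": {
  "commands": [0.006,0.12,0,0,0.8,0.006,0.12,0,0,0.8,0.006,0.12,0,0,0.8,0.006,0.12,0,0,0.8,0.006,0.12,0,0,0.8,0.006,0.12,0,0,0.8,0.006,0.12,0,0,0.8,0.006,0.12,0,0,0.8]
}}

```text
time_s: 14.35
tcp_pos: [0.5797, 0.1048, 0.0319]
eef_rot: [180.0, -0.0, -93.1]
contact_force: [-0.0, -6.4, 5.6]
gripper_width: 0.0085
```

{"name": "carry_out", "arguments": {
  "commands": [0.003,0.06,0,0,0.8,0.003,0.06,0,0,0.8,0.003,0.06,0,0,0.8,0.003,0.06,0,0,0.8,0.003,0.05,0,0,0.8,0.003,0.05,0,0,0.8,0.003,0.05,0,0,0.8,0,0,0,0,0.8]
}}

```text
time_s: 15.15
tcp_pos: [0.5805, 0.1205, 0.0318]
eef_rot: [180.0, -0.0, -93.1]
contact_force: [-0.5, -5.5, 3.3]
gripper_width: 0.0087
```

{"name": "carry_out", "arguments": {
  "commands": [0.001,0.03,0,0,0.8,0.001,0.03,0,0,0.8,0.001,0.03,0,0,0.8,0.001,0.03,0,0,0.8,0,0,0,0,0.8]
}}

```text
time_s: 15.65
tcp_pos: [0.5807, 0.1252, 0.0318]
eef_rot: [180.0, -0.0, -93.1]
contact_force: [-0.7, -5.9, 5.0]
gripper_width: 0.0092
```

{"name": "carry_out", "arguments": {
  "commands": [0.001,0.02,0,0,0.8,0.001,0.02,0,0,0.8,0,0,0,0,0.8]
}}

```text
time_s: 15.95
tcp_pos: [0.5806, 0.1254, 0.0318]
eef_rot: [179.9, -0.1, -93.2]
contact_force: [1.3, -12.3, 4.4]
gripper_width: 0.0088
```

The force doubled to 12 N while the tool stood still, so the front is against the stop (predicted contact 0.128, found 0.125). Backing off and clearing.

{"name": "carry_out", "arguments": {
  "commands": [-0.003,-0.05,0,0,0.8,-0.01,-0.2,0,0,0.8,-0.03,-0.5,0,0,0.8,-0.03,-0.6,0,0,0.8,0,0,1,0,0.8,0,0,1,0,0.8,0,0,1,0,0.8,0,0,1,0,0.8]
}}

```text
time_s: 16.75
tcp_pos: [0.578, 0.0733, 0.1932]
eef_rot: [180.0, 0.0, -93.1]
contact_force: [1.0, -0.1, -0.9]
gripper_width: 0.0085
```

{"name": "carry_out", "arguments": {
  "commands": [0,-1,0.5,0,0.8,0,-1,0,0,0.8,0,-1,0,0,0.8,0,-1,0,0,0.8,0,-1,0,0,0.8,0,-1,0,0,0.8,0,-1,0,0,0.8,0,-0.5,0,0,0.8]
}}

```text
time_s: 17.55
tcp_pos: [0.5779, -0.2292, 0.2113]
eef_rot: [180.0, 0.0, -93.2]
contact_force: [0.4, 0.3, -0.6]
gripper_width: 0.0088
```

```bash
python3 - <<'E'
from plant import telemetry,cams
from h import *
s=telemetry.get_state();print(s["tcp_pos"],s["contact_force"])
im=np.zeros((600,800,3),np.uint8)
for n,k in(("scene",0),("top",1)):
    c=cams.capture(n);np.savez(f"pics/{n}8.npz",**c);f=c["frame"][:,:,::-1]
    a=f[170:270,200:370] if k==0 else f[130:290,80:352]
    im[k*300:k*300+300,:510]=cv2.resize(a,(510,300),interpolation=3)
cv2.imwrite("pics/m8.png",im)
E
```

```text
[ 0.57786678 -0.22918752  0.21134697] [ 0.44494676  0.33440358 -0.57783415]
```

View pics/m8.png

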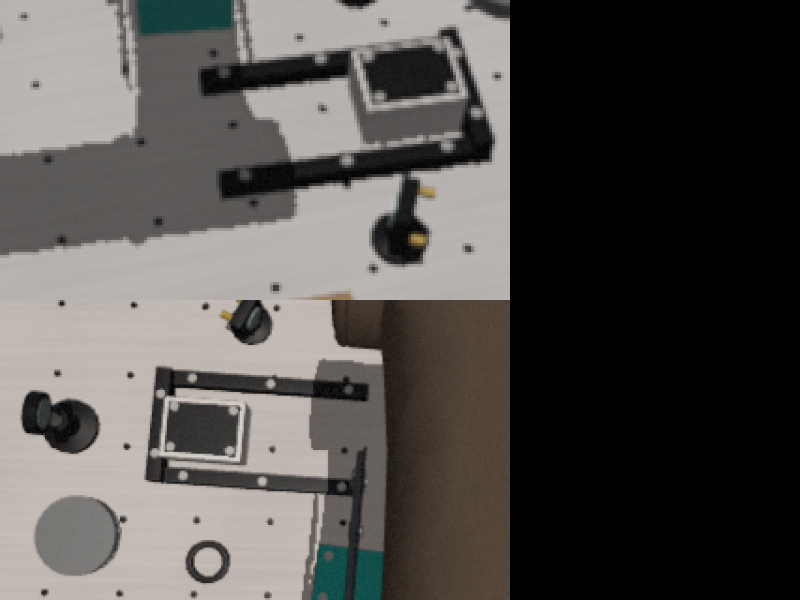

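The module is against the stop and clear of both rails, and the bystanders are in place. Final number from the top screws: crop (174,406), (233,411), (229,450) and (170,446).

```bash
python3 - <<'E'
from h import *
c=np.load("pics/top8.npz");c0=np.load("pics/top0.npz")
uv=np.array([(174,106),(233,111),(229,150),(170,146)])/1.875+[80,130]-.3
M=cast(c,cen(c["frame"],uv,2),.051);a,d,y=modpose(M)
print([round(np.linalg.norm(M[i]-M[i-1]),4) for i in range(4)],"lane",inlane(np.array([.5751,.0175]),86.85,a),"yaw err",y-86.85)
f,f0=c["frame"][:,:330].astype(int),c0["frame"][:,:330].astype(int)
for n,(u,v) in dict(mirror=(213,140),lens=(115,195),reel=(121,255),ring=(190,269)).items():
    b=[]
    for g in(f0,f):
        p=g[v-26:v+27,u-26:u+27].max(2); b.append(np.argwhere(p<0.55*np.median(g.max(2))).mean(0))
    print(n,(b[1]-b[0]).round(1))
E
```

```text
[np.float64(0.0406), np.float64(0.0583), np.float64(0.0395), np.float64(0.058)] lane [0.15975233 0.00432246] yaw err -0.18886660094764807
mirror [ 0.1 -0.2]
lens [-0.  -0.1]
reel [ 0.1 16.1]
ring [ 0.1 -0. ]
```

x is 0.160, y is +4 mm and yaw -0.2°. The reel's reading is a brightness-threshold artefact: its centre in the picture, crop (77,536), maps to (121,256), same as at the start. Handing in.

```bash
python3 -c "
from plant import r;print(r.close_job())"
```

```text
the job is handed in; nothing more can be done
None
```

The module is in the lane with its front against the end stop, and the job is handed in. No verdict is reported, so what follows is from my own checks.

**What I did:** I squared and centred the module by pushing its right side with both fingers held flush to the lane direction. Then I pushed it from behind, straight in, until it met the stop. The force rose from about 6 N to 12 N while the tool stood still, which I took as contact. After that I backed the hand off and moved it well clear.

**Last checks (top camera):**

| | Measured | Needed |
|---|---|---|
| Module x in lane | 0.1598 m | above 0.152 m |
| Module y in lane | about +4 mm | within 12.5 mm |
| Angle to lane | about -0.2° | within 0.2 rad (11.5°) |

- **Forces and time:** the largest wrist reading, taken at the end of each move, was about 12 N. The job took about 18 s of the 72 s allowed.
- **Bystanders:** the mirror, lens post and filter ring had not moved. I did not measure the driver, tissue box or clamp at the end, because the arm hid them or they were out of the crop, but the hand never came down near them.

**Checks that disagreed:**
- The two cameras put the lane about 4 mm apart sideways and 1° apart in direction. The sideways position therefore carries a few millimetres of doubt, still inside the limit.
- The reel's automatic check showed a false 16-pixel shift from the lighting. In the picture it is where it started.
- I first pushed from behind with the fingertips too high, and the tool was pressed upward. I backed off, lowered them and carried on.

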